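# Clear the lid and hold the bolt bin open

## Robot

A 6-joint arm with a two-finger parallel gripper is mounted at the origin on a cart in front of the work surface, level with it; the furniture and walls round the work are solid. World frame = base frame: x ahead of the robot, y to its left, z up, the work surface at z = 0. Lengths are in mm, angles in degrees, forces in N, time in s.
With the tool pointing down it reaches from about 350 to 850 mm from the base axis. Payload 8.1 kg.
Tool frame: the origin (TCP) lies at the centre of the arm's flange, where the gripper is bolted on; the fingertips stand 173 mm ahead of it and the grasp point (between the pads) lies 155 mm ahead of it; z points along the fingers, y is the line along which they close (so a half turn about z gives the same grasp; the last joint's range is limited). The gripper opens to 85 mm and grips with 20 to 120 N. Pads are 22 mm wide; open, the fingers measure 114 mm over their backs; the gripper's body (76 mm by 85 mm) begins 54 mm behind the grasp point. The pads swing forward as they close: fully open they stand 13 mm farther back than shut.
Start: joints at [-80.294, 7.471, 85.268, -0, 87.261, -4.893], TCP at [151.252, -580.629, 404.692] pointing down, gripper open.
Joint ranges: [-169.43, 169.43], [-51.17, 129.36], [1.28, 143.12], [-76.62, 256.62], [0, 156.53], [-152.29, 152.29]. Speed limits (degrees/s): [136.94, 136.94, 159.86, 180, 180, 180].

## Interface

Orientations are given as [roll, pitch, yaw] about the fixed x, y, z axes, in that order (R = Rz(yaw) Ry(pitch) Rx(roll)).
In Python, from bench import * gives the robot as it stands.
- The arm moves only by the shell command python3 -m jog 'ROWS' [FORCE]. ROWS is text: rows parted by semicolons, each of 7 numbers parted by spaces: the shift along the tool's x, y, z scaled (see below), then the turn, a rotation vector about the tool's x, y, z scaled (see below), then the closure, from -1 (fully open) to 1 (shut). In form: tx ty tz wx wy wz hand; .... A call has 1 to 5 rows; each row shifts and turns the commanded pose from where the row before left it, along the tool's axes as they then stand; what a row does not reach is not made up. The controller multiplies each number of a shift by 0.1 m and each number of a turn by 60 degrees. A row lasts 1/8 s, in which the tool goes at most 62.5 mm and 10.7 degrees, less where a joint would pass 70% of its speed; a pose out of reach is approached as far as the arm can. A call with a number of a shift or a turn outside -1 to 1 is refused whole. A call with a gripper value outside its range is refused whole. The fingers move at their own pace and stop on an object; FORCE is the grip in N (left out, the last holds). Time passes only in rows, so rows that do not move let the fingers close. It gives the time, the measured TCP pose, the force, the opening and the grip force at its end, in the units of the state.
- sense(): the state, without advancing time (a new reading comes with each control period).
- snapshot(name): name is "side" or "top"; returns a dict with "img" (384x512x3 uint8, red, green, blue), "fx", "fy", "cx", "cy" (pixels), "extrinsics" (4x4, takes a point from camera to world coordinates). Camera axes: x right, y down, z forward; pixel columns grow to the right and rows downward; lengths in mm; the calibration is good to about 2 mm. A picture is of the moment at which its call begins. There is no depth.
- hand_in(): hands the job in; it is judged then, once.
The state is a dict: "time": time; "joint_pos": joint angles; "qd": joint speeds; "joint_efforts": joint torques, N m; "tool_pos": TCP position; "tcp_rot": TCP orientation; "ft_force": force on the tool from outside, world axes, zero at the start; "wrist_torque": the same for the moment, N m; "finger_gap": finger opening in mm; "grip_force": force on a finger pad.
Only numpy, scipy, OpenCV 4.12 (cv2) and the standard library are available. Lean on these libraries where they do the work, as an engineer would, in place of code of your own. Each camera call takes 0.05 s, during which the arm holds its last target. There are 200 camera calls.

## Task

Someone needs both hands inside the blue bolt bin. Take the orange cup off the bin's closed lid and nest it upright, fully seated, inside the white cup, which stays standing on the bench; then lift the lid by its front bar and hold it open 50 degrees from closed, steady (give or take a few degrees). The lid falls shut if let go, so finish while still holding it, and leave everything else on the bench as it is.

Things in the scene. Friction and masses are not known exactly. Their poses are not given: they have to be found in the camera images.
- bin: blue open-topped bolt bin with a grey lid, fixed to the bench; 160 (x) x 180 (y) x 100 mm high. Origin: centre of its underside on the bench; z up, its front faces its own -x, towards the robot. The flat lid top is 107 mm above the bench when closed; the orange cup starts on it.
- lid_hinge (a point): middle of the lid's hinge line, which runs along the bin's y axis at the bin's far upper edge (83 mm along the bin's +x from the bin's origin, 101 mm above the bench); fixed
- lid (a joint): opening angle of the bin's lid in rad: 0 closed, grows as the lid's front edge rises, 1.9 is the stop; 50 degrees = 0.873. About 0.3 kg; free hinge, it falls shut from there if let go.
- bar_mid (a point): middle of the lid's steel grip bar: a round bar 12 mm thick, 210 mm from the hinge line and parallel to it, about 104 mm above the bench when closed. It stands out in front of the lid with a clear gap of about 39 mm between the bar and the lid's front edge; the two flat arms that carry it are 60 mm either side of the middle (110 mm clear between them). The bar moves with the lid on a 210 mm arc about the hinge; its axes turn with the lid.
- cup_orange: orange stepped plastic stacking cup, hollow, open at the top, about 50 g: 85 mm high, outside stepped: a foot part 47 mm across up to 40 mm, above it a wider part 61 to 63 mm across; wall 4 mm, floor 4 mm. Inside, the wide part is about 54 mm across down to a flat ledge 44 mm above the underside, on which the foot of a nested cup seats. Origin: centre of its underside; z up its axis. It starts upright on the bin's lid.
- cup_white: white cup, the same shape and size as the orange one, standing loose and upright on the bench to the left or to the right of the bin. Origin: centre of its underside; z up its axis. Fully nested, the upper cup's underside is 44 mm above the lower one's underside, its rim 44 mm above the lower rim.
- offcut: small pale wood offcut 26x44x22 mm, lying on the bench on the other side of the bin from the white cup; leave alone. Origin: centre of its underside
- rubber_block: eraser in a blue sleeve, 18x42x11 mm, lying on the metal plate at the right of the bench; leave alone
- driver_blue: screwdriver with blue handle, 175 mm long, lying on the bench right of the bin; leave alone
- cap: red screw cap, 31 mm across, 12 mm high, lying on the bench left of the bin; leave alone
Things that resemble listed ones, but are neither listed nor needed, are in the scene too. Leave any yellow look-alike of the cup_orange alone.

How it is judged (in metres and radians):
On the way:
1. the orange cup is nested in the white cup, released, with the lid still shut (horizontal distance between cup_orange and cup_white below 0.006 m and z of cup_orange in the frame of cup_white between 0.039 and 0.049 m and angle between each of cup_white, cup_orange's own z axis and vertical below 0.1 rad and contact force between the fingers and cup_orange below 0.1 N and value of joint lid below 0.1 rad), for 0.2 s.
At the end, for the whole second after the job is handed in: The program ends holding: the lid stands still at 50 degrees, plus or minus 7, carried by the gripper's fingers (at least 0.5 N on it); the orange cup is nested upright in the white one (within 6 mm of concentric, underside 39 to 49 mm above the white cup's), the white cup upright on the bench (value of joint lid between 0.75 and 0.995 rad and velocity of joint lid between -0.05 and 0.05 rad/s and contact force between the fingers and lid above 0.5 N and horizontal distance between cup_orange and cup_white below 0.006 m and z of cup_orange in the frame of cup_white between 0.039 and 0.049 m and angle between each of cup_white, cup_orange's own z axis and vertical below 0.1 rad and height (world z) of cup_white below 0.006 m); the arm keeps its last pose, push and grip.
It fails at once if a bystander was disturbed (moved more than 15 mm) (distance of any of offcut, rubber_block, driver_blue, cap from where it was at the start of the episode above 0.015 m).
It fails at once if the white cup was tipped over (angle between cup_white's own z axis and vertical above 0.6 rad).
It also fails if it takes over 54 s, if anything falls off the work surface, if the arm or the gripper's body presses on something with over 40 N, if the wrist force passes 120 N, or if a joint passes its speed limit or range.

## Working session

There is one attempt and no reset: what is moved stays moved. The work goes in short steps, Python scripts to look and compute and a shell command to move; the robot and the scene stay as the last step left them, time stands still between calls to the robot, and variables do not carry over. Pictures are saved under pics/ and viewed, at most 11 in all, crops included, and the job is handed in when it is done.

```bash
ls; mkdir -p pics
python3 - <<'E'
from bench import *
import cv2
for n in("side","top"):
    s=snapshot(n); cv2.imwrite(f"pics/{n}0.png",s["img"][:,:,::-1]); print(n,s["fx"],s["fy"],s["cx"],s["cy"],s["extrinsics"])
print(sense())
E
```

```text
pics
side 467.0137136853618 467.0137136853618 256.9941030216745 192.53890789378906 [[-9.77491869e-01 -9.60256599e-02  1.87852918e-01  2.94285955e+02]
 [-2.10732308e-01  4.01874703e-01 -8.91116500e-01  1.28413864e+03]
 [ 1.00767146e-02 -9.10645812e-01 -4.13064964e-01  6.51714015e+02]
 [ 0.00000000e+00  0.00000000e+00  0.00000000e+00  1.00000000e+00]]
top 366.20663073261125 366.20663073261125 258.94489040478453 193.64675562281337 [[-7.03770076e-03 -9.91418532e-01  1.30536453e-01  4.40979055e+02]
 [-9.99969645e-01  7.41394222e-03  2.39651507e-03  7.91160294e+01]
 [-3.34373918e-03 -1.30515625e-01 -9.91440614e-01  1.04934058e+03]
 [ 0.00000000e+00  0.00000000e+00  0.00000000e+00  1.00000000e+00]]
{'time': 0.1, 'joint_pos': array([-8.02926147e+01,  7.51011423e+00,  8.53245845e+01, -3.25327900e-04,
        8.72614317e+01, -4.89382113e+00]), 'qd': array([ 0.05509965, -0.21815563, -0.02542436, -0.09374105,  0.04370052,
        0.05214954]), 'joint_efforts': array([ 1.09931203e-03, -5.70950818e+01, -5.01943910e+01, -1.06724949e-04,
        8.04689247e-03,  2.20507661e-05]), 'tool_pos': array([ 151.23053112, -580.40759571,  403.74123278]), 'tcp_rot': array([-1.79904192e+02, -7.87708598e-03,  1.46012157e+01]), 'ft_force': array([0.56970409, 0.33457694, 0.0036554 ]), 'wrist_torque': array([ 0.01872339, -0.00257408,  0.02129494]), 'grip_force': 0.0, 'finger_gap': 85.30898457471245}
```

View pics/side0.png

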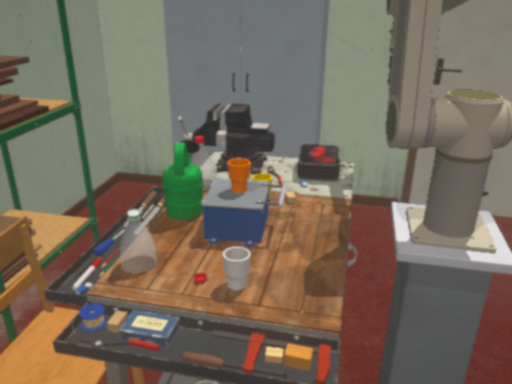

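View pics/top0.png

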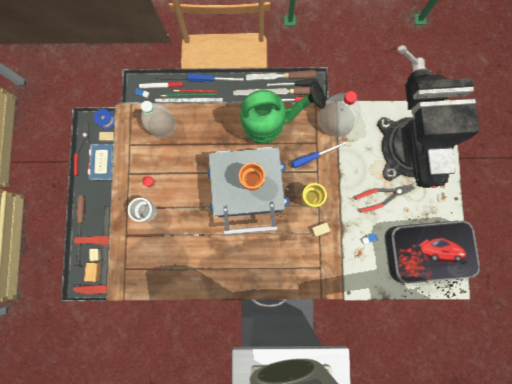

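The side view shows the orange cup on the lid at (238,172) and the white cup at (236,267). In the top view the orange cup is at (251,176), the white cup at (141,210) on the left, the bar at about (250,230), and the yellow decoy at (314,195).

```bash
cat > h.py <<'E'
import numpy as np, cv2
from bench import *
from scipy.optimize import least_squares
def rays(s,uv):
    uv=np.atleast_2d(np.asarray(uv,float)); E=s["extrinsics"]
    d=np.c_[(uv[:,0]-s["cx"])/s["fx"],(uv[:,1]-s["cy"])/s["fy"],np.ones(len(uv))]@E[:3,:3].T
    return E[:3,3],d
def onplane(s,uv,z):
    o,d=rays(s,uv); return (o+d*((z-o[2])/d[:,2])[:,None])[:,:2]
def blob(mask,seed):
    n,l,st,c=cv2.connectedComponentsWithStats(mask.astype(np.uint8))
    k=min(range(1,n),key=lambda i:np.hypot(*(c[i]-seed))+(1e3 if st[i][4]<25 else 0))
    m=(l==k).astype(np.uint8); return m,max(cv2.findContours(m,0,1)[0],key=len)[:,0]
def rim(s,cnt,z,r=31.5):
    p=onplane(s,cnt,z); c=p.mean(0); nad=s["extrinsics"][:2,3]
    for _ in range(4):
        far=(p-c)@(c-nad)>0
        q=p[far]; f=least_squares(lambda x:np.hypot(*(q-x).T)-r,c,loss="soft_l1"); c=f.x
    return c,np.sqrt(np.mean(f.fun**2))
E
python3 - <<'E'
from h import *
s=snapshot("top"); im=s["img"]; hsv=cv2.cvtColor(im,cv2.COLOR_RGB2HSV).astype(int); H,S,V=hsv.transpose(2,0,1)
mo,co=blob((H<12)&(S>170)&(V>90),(251,176)); print("orange",rim(s,co,192),cv2.boundingRect(co))
mw,cw=blob((S<60)&(V>110),(141,210)); print("white",rim(s,cw,85),cv2.boundingRect(cw))
reg=np.zeros_like(S,bool); reg[223:240,215:285]=1
mb,cb=blob((S<60)&(V>110)&reg,(250,230)); r=cv2.minAreaRect(cb); print(r); box=cv2.boxPoints(r)
P=onplane(s,box,104); print("bar box",P, P.mean(0))
ml=(S<60)&(V>70); ml[:,:200]=0; ml[:,295:]=0; ml[:140]=0; ml[218:]=0
ml,cl=blob(cv2.morphologyEx(ml.astype(np.uint8),cv2.MORPH_CLOSE,np.ones((3,3))),(248,182)); r=cv2.minAreaRect(cl);print("lid",onplane(s,cv2.boxPoints(r),107))
o=im.copy()
for c in(co,cw,cb,cl): cv2.drawContours(o,[c[:,None]],-1,(255,0,255),1)
cv2.imwrite("pics/c1.png",cv2.resize(o[130:250,120:320],None,fx=4,fy=4,interpolation=0)[:,:,::-1])
E
```

```text
orange (array([586.84802844,  95.21805287]), np.float64(6.224291803148033)) (241, 165, 22, 21)
white (array([529.44110303, 399.0731083 ]), np.float64(0.8086431903160846)) (127, 197, 30, 25)
((250.5, 228.5), (11.0, 53.0), 90.0)
bar box [[489.81461174 172.00170777]
 [488.83014116  35.42686253]
 [460.65904974  35.80639376]
 [461.62612374 171.84892589]] [475.2324816  103.77097249]
lid [[680.99914276 221.94381811]
 [693.33599805  10.10268429]
 [506.52627926   1.45682619]
 [494.70808147 207.96711873]]
```

View pics/c1.png

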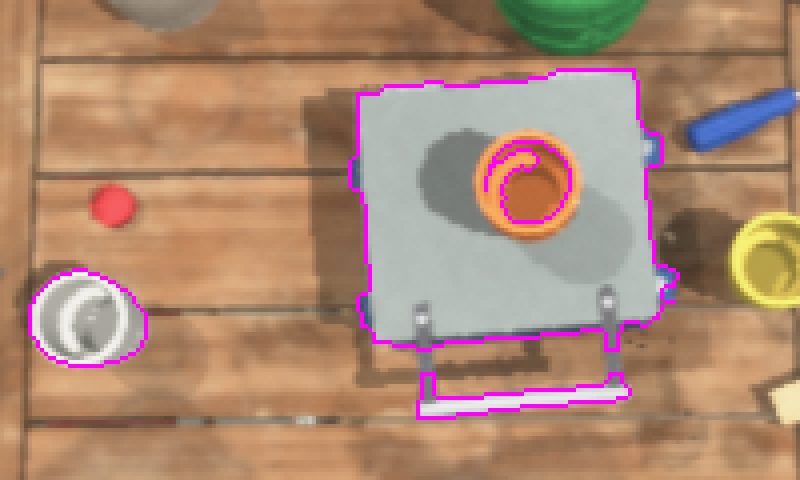

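The contours overlay shows a good fit on the white rim. The orange mask caught only the inside, so I'll widen it. The bar runs from about (225,232) to (277.5,228).

```bash
python3 -m jog '0 0 0 0 0 -0.166 -1;0 0 0 0 0 -0.166 -1;0 0 0 0 0 -0.166 -1;0 0 0 0 0 -0.166 -1' 40 ; python3 -m jog '0 0 0 0 0 -0.166 -1;0 0 0 0 0 -0.166 -1;0 0 0 0 0 -0.166 -1;0 0 0 0 0 -0.166 -1'
cat >> h.py <<'E'
from scipy.spatial.transform import Rotation as Rn
def delta(x,y,z):
    st=sense(); R=Rn.from_euler("xyz",st["tcp_rot"],degrees=True)
    d=R.inv().apply(np.array([x,y,z])-st["tool_pos"])/100
    print("t",round(st["time"],2),"pos",st["tool_pos"].round(1),"rpy",st["tcp_rot"].round(1),"q",st["joint_pos"].round(),"gap",round(st["finger_gap"],1),"grip",round(st["grip_force"],1),"F",st["ft_force"].round(1),"\nDELTA units",d.round(3))
E
python3 - <<'E'
from h import *
s=snapshot("top"); im=s["img"]; H,S,V=cv2.cvtColor(im,cv2.COLOR_RGB2HSV).astype(int).transpose(2,0,1)
m=(H<20)&(S>110)&(V>80); m[:155]=0;m[195:]=0;m[:,:230]=0;m[:,275:]=0
_,co=blob(m,(251,176)); c,e=rim(s,co,192); print("orange",c,e,cv2.boundingRect(co))
reg=np.zeros_like(S,bool); reg[227:236,224:279]=1
v,u=np.nonzero((V>165)&(S<60)&reg); P=onplane(s,np.c_[u,v],106)
k=np.polyfit(P[:,1],P[:,0],1); ym=(P[:,1].min()+P[:,1].max())/2; print("bar mid",np.polyval(k,ym),ym,"yaw",-np.degrees(np.arctan(k[0])),np.ptp(P[:,1]),len(P))
delta(c[0],c[1],400)
E
```

```text
time: 0.65
tool_pos: [151.2, -580.5, 404.2]
tcp_rot: [-180.0, -0.0, 54.8]
ft_force: [-0.4, -0.4, -0.0]
finger_gap: 85.1
grip_force: 0.0
time: 1.15
tool_pos: [151.2, -580.5, 404.2]
tcp_rot: [-180.0, -0.0, 94.6]
ft_force: [-0.9, -0.7, -1.0]
finger_gap: 85.4
grip_force: 0.0
orange [596.77829821  98.7004769 ] 0.9356152193012988 (239, 163, 26, 27)
bar mid 472.1835918347279 103.68269654236592 yaw 3.9479202432458043 136.05068343506238 235
t 1.2 pos [ 151.2 -580.5  404.2] rpy [-180.    -0.    95.1] q [-80.   7.  85.   0.  87. -85.] gap 85.5 grip 0.0 F [0.1 0.4 0.3] 
DELTA units [6.369 5.043 0.047]
```

```bash
R='0.455 0.36 0 0 0 0 -1'
python3 -m jog '0.455 0.36 0 0 0 0 -1;0.455 0.36 0 0 0 0 -1;0.455 0.36 0 0 0 0 -1;0.455 0.36 0 0 0 0 -1;0.455 0.36 0 0 0 0 -1' >/dev/null
python3 -m jog '0.455 0.36 0 0 0 0 -1;0.455 0.36 0 0 0 0 -1;0.455 0.36 0 0 0 0 -1;0.455 0.36 0 0 0 0 -1;0.455 0.36 0 0 0 0 -1' >/dev/null
python3 -m jog '0.455 0.36 0 0 0 0 -1;0.455 0.36 0 0 0 0 -1;0.455 0.36 0 0 0 0 -1' |tail -3
python3 -c "
from h import *
delta(596.8,98.7,335)"
```

```text
ft_force: [0.1, -1.4, -0.3]
finger_gap: 85.2
grip_force: 0.0
t 2.83 pos [574.6  46.  404.5] rpy [180.    0.   94.1] q [-1.  4. 89. -0. 87. -5.] gap 85.2 grip 0.0 F [ 0.1 -1.4 -0.3] 
DELTA units [0.51  0.26  0.695]
```

```bash
python3 -m jog '0.51 0.26 0 0 0 0 -1;0 0 0 0 0 0 -1;0 0 0 0 0 0 -1' |tail -3
python3 -c "
from h import *
delta(596.8,98.7,335)
a=snapshot('side')['img'];cv2.imwrite('pics/s2.png',cv2.resize(a[100:260,150:350],None,fx=4,fy=3.75)[:,:,::-1])"
```

```text
ft_force: [0.2, 0.5, -0.8]
finger_gap: 85.5
grip_force: 0.0
t 3.2 pos [595.8  97.  404.1] rpy [-179.9    0.    94.2] q [ 4.  8. 85. -0. 87.  0.] gap 85.5 grip 0.0 F [ 0.2  0.5 -0.8] 
DELTA units [0.016 0.012 0.691]
```

View pics/s2.png

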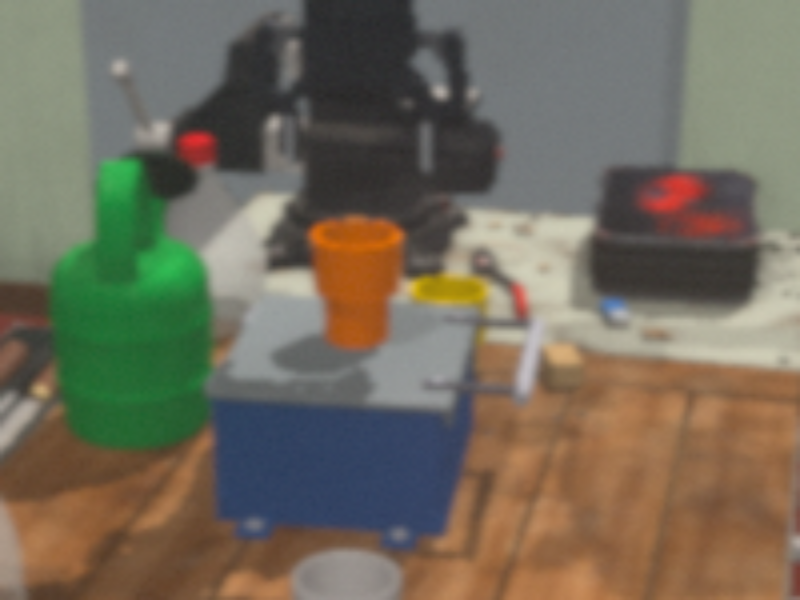

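The orange cup's rim (crop about 358,230) is centred under the open fingers (crop about 245 and 470). Descending.

```bash
python3 -m jog '0.016 0.012 0.2 0 0 0 -1;0 0 0.2 0 0 0 -1;0 0 0.2 0 0 0 -1;0 0 0.1 0 0 0 -1;0 0 0 0 0 0 -1' |tail -3
python3 -c "
from h import *
delta(596.8,98.7,335)"
python3 -m jog '0 0 0 0 0 0 0.8;0 0 0 0 0 0 0.8;0 0 0 0 0 0 0.8;0 0 0 0 0 0 0.8;0 0 0 0 0 0 0.8' 20
python3 -m jog '0 0 0 0 0 0 0.8;0 0 0 0 0 0 0.8;0 0 0 0 0 0 0.8'
```

```text
ft_force: [0.1, -0.4, 0.3]
finger_gap: 85.5
grip_force: 0.0
t 3.88 pos [596.6  98.5 333.2] rpy [-179.9    0.    94.3] q [ 5. 11. 89.  0. 80.  0.] gap 85.5 grip 0.0 F [ 0.1 -0.4  0.3] 
DELTA units [ 0.002  0.002 -0.018]
time: 4.5
tool_pos: [597.5, 98.7, 336.0]
tcp_rot: [179.9, -0.0, 94.3]
ft_force: [1.5, 1.0, 5.0]
finger_gap: 61.9
grip_force: 22.3
time: 4.88
tool_pos: [597.5, 98.7, 336.0]
tcp_rot: [179.9, -0.0, 94.3]
ft_force: [0.1, 0.1, 6.7]
finger_gap: 61.9
grip_force: 22.3
```

```bash
python3 -m jog '0 0 -0.2 0 0 0 0.8;0 0 -0.2 0 0 0 0.8;0 0 -0.2 0 0 0 0.8;0 0 -0.1 0 0 0 0.8;0 0 0 0 0 0 0.8'
python3 - <<'E'
from h import *
s=snapshot("side"); cv2.imwrite('pics/s3.png',cv2.resize(s["img"][60:260,150:350],None,fx=3,fy=3)[:,:,::-1])
delta(529.4,399.1,400)
E
```

```text
time: 5.5
tool_pos: [597.3, 98.6, 406.1]
tcp_rot: [179.9, -0.0, 94.3]
ft_force: [-0.4, 0.5, -0.4]
finger_gap: 62.1
grip_force: 22.2
t 5.55 pos [597.   98.6 404.9] rpy [180.    0.   94.3] q [ 5.  8. 84. -0. 87.  0.] gap 61.7 grip 22.2 F [-1.  -0.2 -0.1] 
DELTA units [ 3.047 -0.45   0.049]
```

View pics/s3.png

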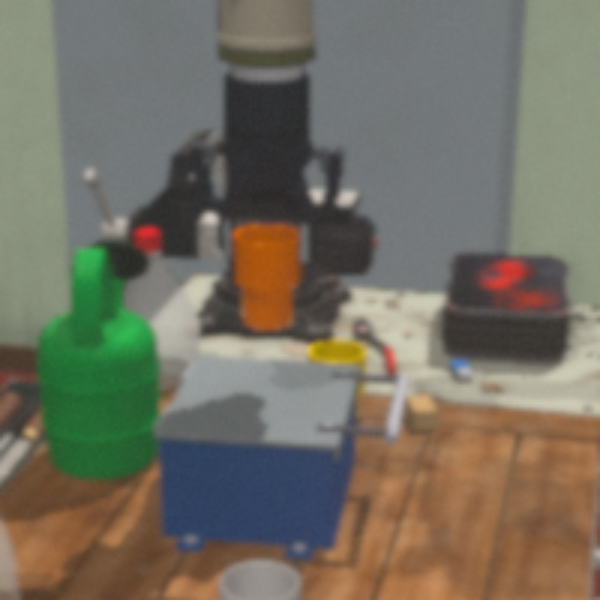

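The orange cup (crop 265,275) is held upright, clear of the lid. Moving over to the white cup.

```bash
python3 -m jog '0.3 -0.04 0 0 0 0 0.8;0.5 -0.075 0 0 0 0 0.8;0.5 -0.075 0 0 0 0 0.8;0.5 -0.075 0 0 0 0 0.8;0.5 -0.075 0 0 0 0 0.8' >/dev/null
python3 -m jog '0.4 -0.06 0 0 0 0 0.8;0.25 -0.04 0 0 0 0 0.8;0.1 -0.01 0 0 0 0 0.8;0 0 0 0 0 0 0.8;0 0 0 0 0 0 0.8' |tail -3
python3 - <<'E'
from h import *
s=snapshot("side"); H,S,V=cv2.cvtColor(s["img"],cv2.COLOR_RGB2HSV).astype(int).transpose(2,0,1)
cv2.imwrite('pics/s4.png',cv2.resize(s["img"][130:310,150:350],None,fx=3,fy=3)[:,:,::-1])
delta(529.4,399.1,304)
E
```

```text
ft_force: [-0.5, -0.7, -1.5]
finger_gap: 62.1
grip_force: 22.2
t 6.85 pos [530.  398.2 404.8] rpy [180.    0.   94.2] q [32. 17. 74. -0. 89. 28.] gap 62.1 grip 22.2 F [0.5 0.  0.1] 
DELTA units [ 0.01  -0.006  1.007]
```

View pics/s4.png

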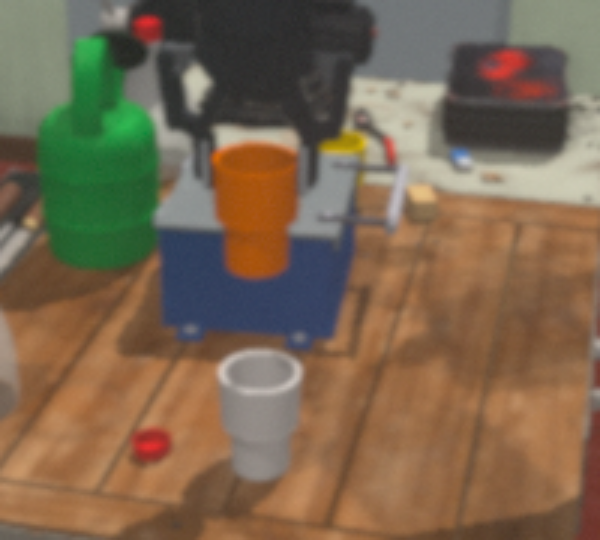

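The orange cup (rim centre crop 255,163) hangs upright above the white cup (rim centre crop 260,372). I'll check the lateral alignment numerically from the mask edges.

Run:
```python
from h import *
s=snapshot("side"); H,S,V=cv2.cvtColor(s["img"],cv2.COLOR_RGB2HSV).astype(int).transpose(2,0,1)
m=(H<20)&(S>150)&(V>70);m[:170]=0;m[230:]=0;m[:,:210]=0;m[:,260:]=0
mo,co=blob(m,(235,195))
m=(S<60)&(V>90);m[:240]=0
mw,cw=blob(m,(236,265))
for n,c in(("o",co),("w",cw)):
    x,y,w,h=cv2.boundingRect(c); print(n,x,y,w,h)
    o,d=rays(s,[[x+(w-1)/2,y+8],[x+(w-1)/2,y+12]])
    print((o+d*((399-o[1])/d[:,1])[:,None]).round(1))
    P=[]
    for v in range(y,y+h,6):
        u=np.nonzero((mo if n=="o" else mw)[v])[0]; o,d=rays(s,[[(u.min()+u.max())/2,v]]); P.append((o+d[0]*(399-o[1])/d[0,1]))
    print(np.array(P).round(1)[:,[0,2]].tolist())
```

```text
o 220 178 29 44
[[531.3 399.  251.5]
 [531.4 399.  242.1]]
[[531.1, 270.0], [530.1, 256.2], [531.4, 242.1], [529.3, 228.1], [529.4, 213.7], [529.6, 199.2], [529.7, 184.5], [529.9, 169.6]]
w 223 245 28 45
[[527.2 399.   84.9]
 [527.2 399.   74.2]]
[[504.9, 109.1], [527.1, 90.2], [528.4, 74.0], [527.4, 57.9], [528.7, 41.3], [527.6, 24.8], [527.8, 8.0], [529.2, -9.3]]
```

```bash
python3 -m jog '0.009 -0.016 0.2 0 0 0 0.8;0 0 0.25 0 0 0 0.8;0 0 0.25 0 0 0 0.8;0 0 0.12 0 0 0 0.8;0 0 0 0 0 0 0.8' |head -4
python3 -m jog '0 0 0.05 0 0 0 0.8;0 0 0.05 0 0 0 0.8;0 0 0.05 0 0 0 0.8;0 0 0.05 0 0 0 0.8;0 0 0 0 0 0 0.8' |head -4
python3 -c "
from h import *
delta(528.4,399.1,273)"
```

```text
time: 7.52
tool_pos: [527.3, 399.8, 320.9]
tcp_rot: [-179.9, 0.1, 94.3]
ft_force: [1.2, -0.4, -0.7]
time: 8.15
tool_pos: [527.5, 400.1, 301.9]
tcp_rot: [-179.9, 0.0, 94.3]
ft_force: [-0.1, -0.8, -0.4]
t 8.15 pos [527.5 400.1 301.9] rpy [-179.9    0.    94.3] q [33. 21. 81.  0. 79. 28.] gap 62.0 grip 22.2 F [-0.1 -0.8 -0.4] 
DELTA units [-0.01   0.008  0.289]
```

```bash
python3 -m jog '-0.005 0.004 0.05 0 0 0 0.8;0 0 0.05 0 0 0 0.8;0 0 0.05 0 0 0 0.8;0 0 0.05 0 0 0 0.8;0 0 0.05 0 0 0 0.8' |head -4
python3 -m jog '0 0 0.03 0 0 0 0.8;0 0 0 0 0 0 0.8' |head -4
python3 -c "
from h import *
delta(528.4,399.1,273)
a=snapshot('side')['img'];cv2.imwrite('pics/s5.png',cv2.resize(a[180:310,150:350],None,fx=4,fy=4)[:,:,::-1])"
```

```text
time: 8.78
tool_pos: [528.2, 399.7, 277.3]
tcp_rot: [-180.0, 0.0, 94.3]
ft_force: [0.2, 0.2, -0.3]
time: 9.02
tool_pos: [528.2, 399.7, 274.6]
tcp_rot: [-180.0, 0.0, 94.3]
ft_force: [-0.4, -0.7, -0.1]
t 9.03 pos [528.2 399.7 274.6] rpy [-180.     0.    94.3] q [33. 22. 82.  0. 76. 28.] gap 61.8 grip 22.2 F [-0.4 -0.7 -0.1] 
DELTA units [-0.006  0.002  0.016]
```

View pics/s5.png

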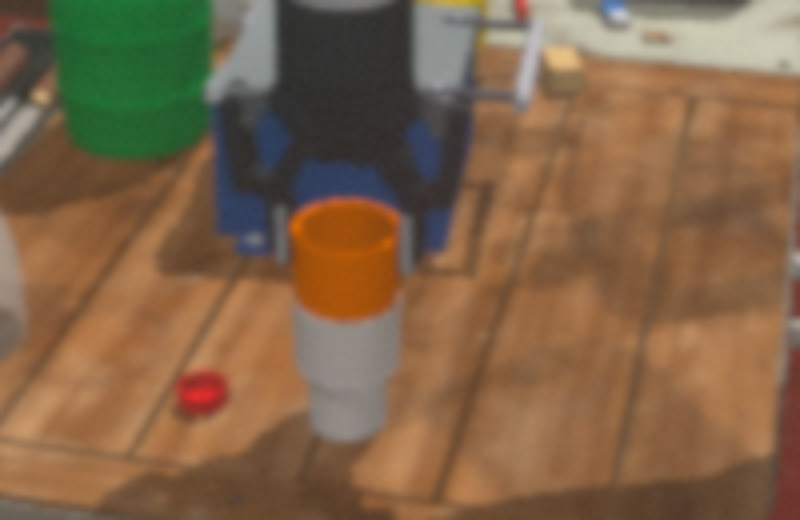

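Orange is inside the white cup, which is still upright. Orange's rim centre is at crop (347,225), white's top edge near y≈315. It is almost seated, so I'll push lightly to contact and then release.

```bash
python3 -m jog '0 0 0.015 0 0 0 0.8;0 0 0 0 0 0 0.8' |head -4
python3 -m jog '0 0 0.015 0 0 0 0.8;0 0 0 0 0 0 0.8' |head -4
python3 -m jog '0 0 0.01 0 0 0 0.8;0 0 0 0 0 0 0.8' |head -4
```

```text
time: 9.32
tool_pos: [528.3, 399.9, 274.1]
tcp_rot: [180.0, -0.0, 94.3]
ft_force: [-1.5, -0.2, 4.3]
time: 9.57
tool_pos: [528.4, 400.2, 274.0]
tcp_rot: [179.9, -0.1, 94.3]
ft_force: [-4.5, -1.5, 11.9]
time: 9.82
tool_pos: [528.6, 400.3, 273.8]
tcp_rot: [179.9, -0.1, 94.3]
ft_force: [-5.0, -2.5, 16.0]
```

```bash
python3 -m jog '0 0 -0.02 0 0 0 0.8;0 0 0 0 0 0 -1;0 0 0 0 0 0 -1;0 0 0 0 0 0 -1;0 0 0 0 0 0 -1'
python3 -m jog '0 0 -0.1 0 0 0 -1;0 0 -0.25 0 0 0 -1;0 0 -0.25 0 0 0 -1;0 0 -0.25 0 0 0 -1;0 0 -0.25 0 0 0 -1' |tail -3
python3 -c "
from h import *
delta(472.2,103.7,350)
a=snapshot('side')['img'];cv2.imwrite('pics/s6.png',cv2.resize(a[160:310,150:350],None,fx=4,fy=4)[:,:,::-1])"
```

```text
time: 10.45
tool_pos: [528.1, 399.7, 272.4]
tcp_rot: [-180.0, 0.0, 94.3]
ft_force: [0.8, 0.1, 0.4]
finger_gap: 85.4
grip_force: 0.0
ft_force: [-0.6, -0.4, 0.0]
finger_gap: 85.5
grip_force: 0.0
t 11.07 pos [528.2 399.7 384.5] rpy [179.9  -0.   94.3] q [33. 18. 76.  0. 87. 28.] gap 85.5 grip 0.0 F [-0.6 -0.4  0. ] 
DELTA units [-2.91  -0.779  0.343]
```

View pics/s6.png

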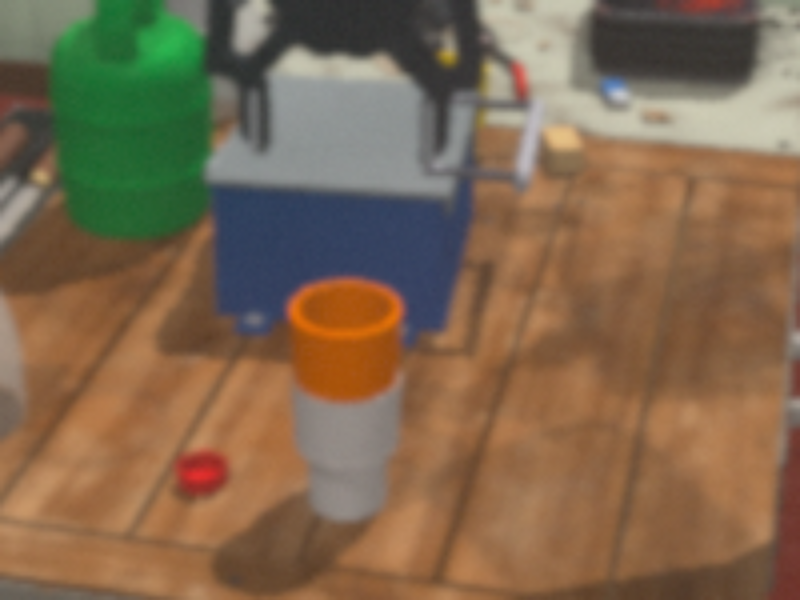

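The cups are nested and released, with white upright and orange's rim (crop 347,310) concentric with it. The lid is still shut. Next I move above the bar.

```bash
python3 -m jog '-0.485 -0.13 0 0 0 0 0.15;-0.485 -0.13 0 0 0 0 0.15;-0.485 -0.13 0 0 0 0 0.15;-0.485 -0.13 0 0 0 0 0.15;-0.485 -0.13 0 0 0 0 0.15' >/dev/null
python3 -m jog '-0.485 -0.13 0.2 0 0 0 0.15;0 0 0.15 0 0 0 0.15;0 0 0 0 0 0 0.15;0 0 0 0 0 0 0.15'|tail -2
python3 - <<'E'
from h import *
s=snapshot('side');a=s['img'];cv2.imwrite('pics/s7.png',cv2.resize(a[130:240,200:340],None,fx=5,fy=5)[:,:,::-1])
delta(472.2,103.7,259)
E=np.linalg.inv(s["extrinsics"])
for y in (36,104,172):
    p=E@[472.2-(y-104)*np.tan(np.radians(4)),y,104,1]; u=p[:2]/p[2]*s["fx"]+[s["cx"],s["cy"]]; print(y,(u-[200,130])*5)
E
```

```text
finger_gap: 36.3
grip_force: 0.0
t 12.3 pos [472.5 104.7 348.6] rpy [179.9  -0.   94.4] q [  6.  -9. 107.   0.  81.   2.] gap 36.0 grip 0.0 F [ 0.2  0.5 -0.5] 
DELTA units [-0.01  -0.005  0.896]
36 [419.25538716 278.05821617]
104 [408.31162337 325.90980132]
172 [396.29102353 378.46984991]
```

View pics/s7.png

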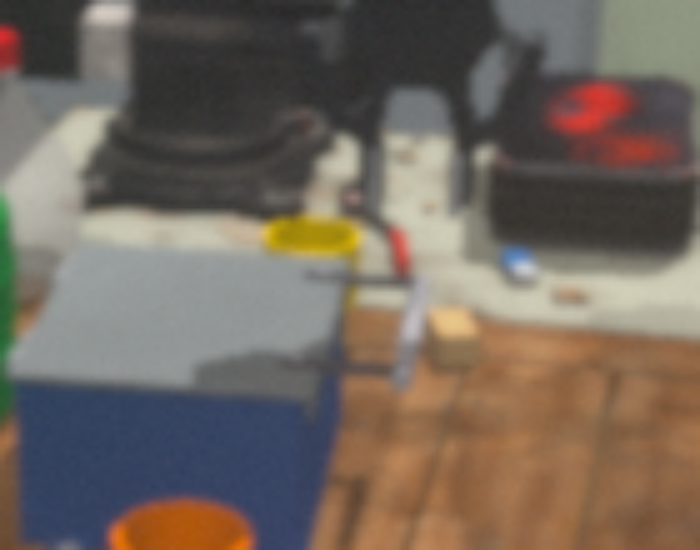

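The bar (crop 419,283 to 401,385) matches the prediction and the fingers (373 and 463) straddle it. Descending and gripping.

```bash
python3 -m jog '-0.01 0 0.25 0 0 0 0.15;0 0 0.2 0 0 0 0.15;0 0 0.15 0 0 0 0.15;0 0 0.1 0 0 0 0.15;0 0 0.1 0 0 0 0.15'|head -5
python3 -m jog '0 0 0.1 0 0 0 0.15;0 0 0 0 0 0 0.15'|head -5
python3 -m jog '0 0 0 0 0 0 1;0 0 0 0 0 0 1;0 0 0 0 0 0 1;0 0 0 0 0 0 1' 40
```

```text
time: 12.92
tool_pos: [472.5, 103.0, 267.7]
tcp_rot: [179.9, -0.0, 94.3]
ft_force: [0.2, 0.3, 0.2]
finger_gap: 36.2
time: 13.18
tool_pos: [471.8, 102.7, 256.8]
tcp_rot: [-179.9, 0.0, 94.3]
ft_force: [0.4, -0.4, 0.1]
finger_gap: 36.4
time: 13.68
tool_pos: [472.3, 102.7, 258.2]
tcp_rot: [180.0, 0.0, 94.3]
ft_force: [-2.3, -0.9, 4.3]
finger_gap: 10.3
grip_force: 39.1
```

```bash
python3 -m jog '0 0.004 -0.092 0 0 0 1;0 0.006 -0.091 0 0 0 1;0 0.012 -0.091 0 0 0 1;0 0.014 -0.090 0 0 0 1;0 0 0 0 0 0 1'
python3 -m jog '0 0.019 -0.089 0 0 0 1;0 0.023 -0.089 0 0 0 1;0 0.027 -0.088 0 0 0 1;0 0.030 -0.086 0 0 0 1;0 0 0 0 0 0 1'
python3 -m jog '0 0.035 -0.085 0 0 0 1;0 0.038 -0.083 0 0 0 1;0 0.042 -0.082 0 0 0 1;0 0.045 -0.079 0 0 0 1;0 0 0 0 0 0 1'
```

```text
time: 14.3
tool_pos: [475.9, 103.0, 294.9]
tcp_rot: [180.0, 0.0, 94.3]
ft_force: [-0.2, 0.1, -1.6]
finger_gap: 10.3
grip_force: 39.2
time: 14.92
tool_pos: [485.6, 103.8, 330.1]
tcp_rot: [-180.0, -0.0, 94.3]
ft_force: [-3.7, -0.4, -0.6]
finger_gap: 10.5
grip_force: 39.1
time: 15.55
tool_pos: [501.2, 105.0, 363.7]
tcp_rot: [-179.9, -0.0, 94.3]
ft_force: [-12.6, -1.5, 5.9]
finger_gap: 10.6
grip_force: 39.2
```

```bash
python3 -m jog '0 0.038 -0.082 0 0 0 1;0 0.045 -0.080 0 0 0 1;0 0.055 -0.073 0 0 0 1;0 0.058 -0.071 0 0 0 1;0 0 0 0 0 0 1'
python3 - <<'E'
from h import *
delta(551,109,421)
s=snapshot('side');a=s['img'];cv2.imwrite('pics/s8.png',cv2.resize(a[80:310,150:350],None,fx=2.6,fy=2.6)[:,:,::-1])
E
```

```text
time: 16.18
tool_pos: [521.6, 106.6, 394.5]
tcp_rot: [179.9, -0.0, 94.3]
ft_force: [-7.1, 1.5, 4.9]
finger_gap: 10.6
grip_force: 39.4
t 16.18 pos [521.6 106.6 394.5] rpy [179.9  -0.   94.3] q [ 6. -3. 97.  0. 86.  2.] gap 10.6 grip 39.4 F [-7.1  1.5  4.9] 
DELTA units [ 0.002  0.295 -0.265]
```

View pics/s8.png

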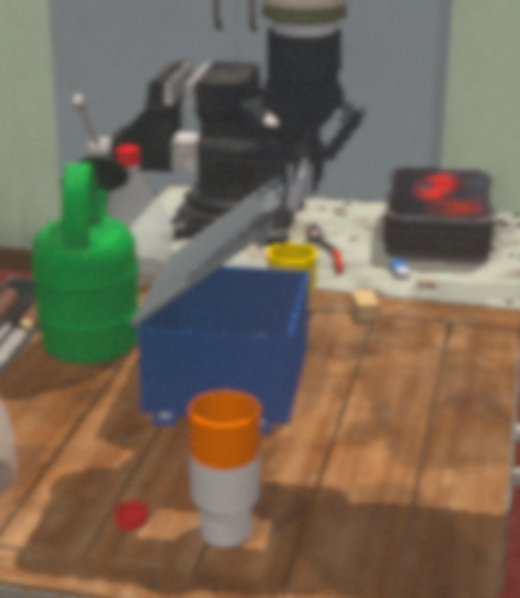

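The lid is open about 40° with the bar in the fingers (crop 300,180), and the nested cups (225,465) are untouched. About 10° more.

```bash
python3 -m jog '0 0.055 -0.063 0 0 0 1;0 0.058 -0.060 0 0 0 1;0 0.061 -0.057 0 0 0 1;0 0.064 -0.055 0 0 0 1;0 0 0 0 0 0 1'
python3 -m jog '0 0 0 0 0 0 1;0 0 0 0 0 0 1;0 0 0 0 0 0 1;0 0 0 0 0 0 1'
python3 - <<'E'
from h import *
s=snapshot('side');a=s['img'];cv2.imwrite('pics/s9.png',cv2.resize(a[80:310,150:350],None,fx=2.6,fy=2.6)[:,:,::-1])
p=sense()["tool_pos"]; E=np.linalg.inv(s["extrinsics"]); yaw=np.radians(4); hx,hy=472.3+210*np.cos(yaw),103.7+210*np.sin(yaw)
print("angle est",np.degrees(np.arctan2(p[2]-155.2-101+1,np.hypot(hx-p[0],hy-p[1]))), np.hypot(np.hypot(hx-p[0],hy-p[1]),p[2]-255.2))
# predicted pixel of lid left-front top corner and hinge left end for several angles (bin local r=165,y=+90)
for a in(0,44,50,56):
  q=[]
  for r,off in((0,0),(165,0)):
    lx=-r*np.cos(np.radians(a)); z=101+r*np.sin(np.radians(a)); ly=90
    w=[hx+lx*np.cos(yaw)-ly*np.sin(yaw),hy+lx*np.sin(yaw)+ly*np.cos(yaw),z,1]; c=E@w; q.append(((c[:2]/c[2]*s["fx"]+[s["cx"],s["cy"]]-[150,80])*2.6).round())
  print(a,q)
E
```

```text
time: 16.85
tool_pos: [545.1, 108.4, 419.1]
tcp_rot: [179.9, -0.0, 94.3]
ft_force: [-12.4, 1.9, 10.8]
finger_gap: 10.7
grip_force: 40.1
time: 17.35
tool_pos: [544.7, 108.4, 418.6]
tcp_rot: [180.0, -0.0, 94.3]
ft_force: [-12.9, 2.0, 11.1]
finger_gap: 10.5
grip_force: 40.0
angle est 49.9365008122758 213.53076368349866
0 [array([132., 324.]), array([290., 335.])]
44 [array([132., 324.]), array([245., 228.])]
50 [array([132., 324.]), array([232., 216.])]
56 [array([132., 324.]), array([218., 205.])]
```

View pics/s9.png

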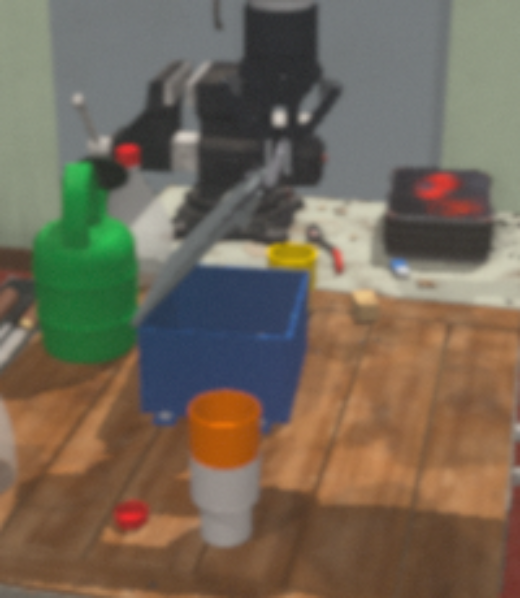

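The lid's near edge runs from (137,322) to about (238,208), which matches the 50° prediction of (232,216). The hold is steady at about 49.9° and the cups are still nested upright, so I'm handing in.

```bash
python3 -c "
from bench import *
print(hand_in())"
```

```text
the job is handed in; nothing more can be done
None
```

I nested the orange cup, seated and upright, in the standing white cup, and handed the job in with the gripper holding the lid steady by its bar at about 50° (estimated from arm pose and camera) at roughly 17 s; no verdict came back.

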